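# Slide the pill filling mask home on its locating pins

### The arm

A 7-joint arm with a two-finger parallel gripper is mounted at the origin on the work surface. World frame = base frame: x ahead of the robot, y to its left, z up, the work surface at z = 0. Lengths are in mm, angles in rad, forces in N, time in s.
With the tool pointing down it reaches from about 425 to 825 mm from the base axis. Payload 3.6 kg.
Tool frame: the origin (TCP) lies at the very end of the fingers, on their centre line; the grasp point (between the pads) lies 19 mm behind it; z points along the fingers, x is the direction in which the jaws open and shut, and the axes are right-handed (so a half turn about z gives the same grasp; the last joint's range is limited). The gripper opens to 85 mm and grips with 20 to 120 N. Pads are 22 mm wide; open, the fingers measure 114 mm over their backs; the gripper's body (76 mm by 85 mm) begins 54 mm behind the grasp point. The pads swing forward as they close: fully open they stand 13 mm farther back than shut.
Start: joints at [-1.131, 0.615, -0.013, 1.423, 0.008, 1.103, -0.04], TCP at [291.902, 580.736, 199.197] pointing down, gripper open.
Joint ranges: [-3.12, 3.12], [-0.3, 2.06], [-1.34, 1.32], [0.26, 2.42], [-1.36, 4.5], [0.01, 1.98], [-2.84, 2.84]. Speed limits (rad/s): [2.79, 2.79, 3.14, 3.14, 3.14, 3.14, 3.14].

### API

Orientations are given as a 3x3 rotation matrix whose columns are the frame's x, y, z axes.
In Python, from workcell import arm gives the robot as it stands. Calls block until the motion is done:
- arm.move_pose(position, orientation): joint-space move of the TCP to a pose.
- arm.servo_line(position, frame=None, feed=150, threshold=None): straight line of the TCP; frame=None keeps the orientation; feed is the mean speed in mm/s. With threshold (N) it stops when the force on the tool has changed by that much, and returns True; else False.
- arm.move_j(angles): joint-space move.
- arm.move_gripper(opening, force=None): finger opening in mm; force is the grip in N (None keeps the last); returns when the fingers have stopped.
- arm.hold(seconds).
- arm.solve_ik(position, orientation): joint angles nearest the present ones, or None.
- arm.state(): the state.
- arm.get_image(name): name is "scene" or "top" or "wrist"; returns the picture (384x512x3 uint8, red, green, blue); there is no depth.
- arm.calibration(name): a dict with "K" (3x3 intrinsics, pixels), "T" (4x4, takes a point from camera to world coordinates). Camera axes: x right, y down, z forward; pixel columns grow to the right and rows downward; lengths in mm; the calibration is good to about 2 mm. A picture is of the moment at which its call begins: read the wrist's pose just before it. calibration takes no time and is no camera call; for the wrist camera it gives the pose at the moment of the call.
A pose or a line that the arm cannot do raises arm.IKError and nothing moves.
- arm.finish_job(): hands the job in, once; it reports no verdict.
The state is a dict: "t": time; "q": joint angles; "joint_vel": joint speeds; "effort": joint torques, N m; "tcp_pos": TCP position; "tool_rot": TCP orientation; "wrist_force": force on the tool from outside, world axes, zero at the start; "wrist_torque": the same for the moment, N m; "grip_width": finger opening in mm.
Only numpy, scipy, OpenCV 4.12 (cv2) and the standard library are available. Lean on these libraries where they do the work, as an engineer would, in place of code of your own. Each camera call takes 0.05 s, during which the arm holds its last target. There are 200 camera calls.

### The job

Lift the metal filling mask out of the ceramic tray by its handle and lay it on the loading base with its holed edge against the fence, then slide it along the fence until both locating pins come up through its two round holes and it lies flat, fully home, and let go. The pins' place along the fence is not known exactly, so feel for it: be gentle, never force or drop the mask onto the base or pins, and leave the other things where they are.

Things in the scene. Friction and masses are not known exactly. Their poses are not given: they have to be found in the camera images.
- mask: Aluminium filling mask, loose, about 0.22 kg: flat plate 100 (own x) x 160 (own y) x 5 mm. Origin: centre of its underside, z up. A row of four rectangular pill openings 30 x 22 mm at x = -12 mm, two small round locating holes near its +x edge, an upright bar handle in the middle. At the start it lies flat on the tray's floor.
- mask_handle (a point): Centre of the top of the mask's handle, an upright black bar 14 mm thick (mask's x), 56 mm long (mask's y), rising 34 mm above the plate's top; its middle stands at x = +12, y = 0 mm on the mask.
- mask_holes (a point): Midpoint between the mask's two round locating holes, on its underside: x = +35, y = 0 mm on the mask. The holes go through, are 11 mm in diameter and lie 60 mm either side of this point along the mask's y.
- base: Loading base, fixed: white slab 150 (own x) x 270 (own y) x 12 mm, origin at the centre of its underside, z up. On it a grey pill tray 98 x 200 mm is clamped, top flat 22 mm above the origin. The mask goes on with its own axes along the base's. Home, its underside is 22 mm above this origin, its x -1 to +1 mm; not home, it rests on the pin tips, fence side up to 8 mm higher, tilted about 5 degrees.
- base_fence (a point): Middle of the top front edge of the fence, a straight wall over the base's whole length along its y: its face is at the base's x = +50.3 mm and looks to -x (towards the pins), it is 20 mm thick and its top is 34 mm above the base's origin (12 mm above the pill tray).
- base_pins (a point): Reference point x = +35, y = -25, z = 30 mm on the base. Two steel pins, 8 mm diameter with bevelled tips, stand 8 mm above the pill tray at this x and tip height, 120 mm apart along the base's y. The pill tray is clamped so that their true midpoint lies anywhere from 7 to 43 mm from this point towards the base's +y (just where is not reported). The pins do not give way.
- tray: White ceramic tray, heavy, fixed: 260 (own x) x 340 (own y) mm, rim 16 mm high, walls 7 mm; origin at the centre of its underside.
- vial0: Amber vial, 28 mm diameter, 55 mm high, stands in the tray; origin at the centre of its underside. Leave alone.
- vial1: Second amber vial, same size. Leave alone.
- vial2: Third amber vial, same size. Leave alone.
- bowl: Small glass bowl, 72 mm across, 35 mm high, in the tray; origin at the centre of its underside. Leave alone.
- dispenser: Round pill dispenser, 64 mm across, 50 mm high, with a turning knob on top, in the tray; origin at the centre of its underside. Leave alone.
- spoon: Stainless spoon, 150 mm long, lying on the table. Leave alone.
- tub: White tablet tub, 52 mm across, 75 mm high, standing on the table near the robot; origin at the centre of its underside. Leave alone.
Mind the look-alikes: they are no part of the job. There is more than one size of the mask; the job needs the largest.

How it is judged (in metres and radians):
On the way:
1. the mask is lifted clear of the tray (z of mask in the frame of tray above 0.035 m), for 0.1 s.
At the end, for the whole second after the job is handed in: The mask lies flat (tilt under 0.03 rad) on the pill tray with both pins through its round holes: its underside 19.5 to 24 mm above the base's origin, within 6 mm in x and 23 mm in y of the base's origin, at rest and released (z of mask in the frame of base between 0.0195 and 0.024 m and angle between mask's own z axis and vertical below 0.03 rad and x of mask in the frame of base between -0.006 and 0.006 m and y of mask in the frame of base between -0.023 and 0.023 m and linear speed of mask below 0.01 m/s and contact force between mask and the fingers below 0.1 N); the robot touches nothing.
It fails at once if the mask is pressed, knocked or dropped on the base, fence or pins with more than 30 N (contact force between mask and base above 30 N).
It fails at once if the gripper presses on the base with more than 30 N (contact force between the fingers and base above 30 N).
It fails at once if a bystander is shifted by more than 20 mm (distance of any of vial0, vial1, vial2, bowl, dispenser, spoon, tub from where it was at the start of the episode above 0.02 m).
It also fails if it takes over 64 s, if anything falls off the work surface, if the arm or the gripper's body presses on something with over 40 N, if the wrist force passes 120 N, or if a joint passes its speed limit or range.

## Working session

There is one attempt and no reset: what is moved stays moved. The work goes in short steps, each a Python script; the robot and the scene stay as the last script left them, time stands still between calls to the robot, and variables do not carry over. Pictures are saved under pics/ and viewed, about 8 in all and at most 12, crops included, and the job is handed in when it is done.

```bash
mkdir -p pics; ls
python3 - <<'E'
from workcell import arm
import cv2,numpy as np
for n in("scene","top"):
    im=arm.get_image(n); cv2.imwrite(f"pics/{n}0.png",im[:,:,::-1])
    c=arm.calibration(n); print(n,np.round(c["K"],1).tolist(),np.round(c["T"],3).tolist())
a=cv2.imread("pics/top0.png"); cv2.imwrite("pics/top0b.png",cv2.resize(a,(800,600),interpolation=cv2.INTER_CUBIC))
print(arm.state())
E
```

```text
pics
scene [[363.6, 0.0, 254.2], [0.0, 363.6, 192.9], [0.0, 0.0, 1.0]] [[-0.407, 0.488, -0.772, 1290.486], [0.914, 0.224, -0.339, 326.673], [0.007, -0.843, -0.537, 573.854], [0.0, 0.0, 0.0, 1.0]]
top [[387.8, 0.0, 258.4], [0.0, 387.8, 193.3], [0.0, 0.0, 1.0]] [[-0.067, -0.971, 0.229, 344.685], [-0.998, 0.064, -0.019, 24.535], [0.003, -0.23, -0.973, 1094.686], [0.0, 0.0, 0.0, 1.0]]
{'t': 0.1, 'q': array([-1.13151381,  0.61585941, -0.01262641,  1.42473503,  0.00810292,
        1.10342925, -0.0403825 ]), 'joint_vel': array([-0.00093753, -0.00106401, -0.00038934, -0.0047066 ,  0.0012442 ,
        0.00023016, -0.00075792]), 'effort': array([ 9.24023407e-04, -4.70388794e+01,  2.60054441e-01, -1.71573704e+01,
        1.00985912e-02,  5.78793901e-03,  2.52008044e-05]), 'tcp_pos': array([291.56976059, 580.07404778, 198.13130856]), 'tool_rot': array([[ 4.49038330e-01,  8.93511885e-01, -1.04430365e-03],
       [ 8.93509323e-01, -4.49039543e-01, -2.13968614e-03],
       [-2.38076863e-03,  2.77060431e-05, -9.99997166e-01]]), 'wrist_force': array([-0.1508233 ,  0.44690764, -0.5703004 ]), 'wrist_torque': array([ 0.00124946, -0.00851589,  0.03877838]), 'grip_width': 85.39626581763044}
```

View pics/top0b.png

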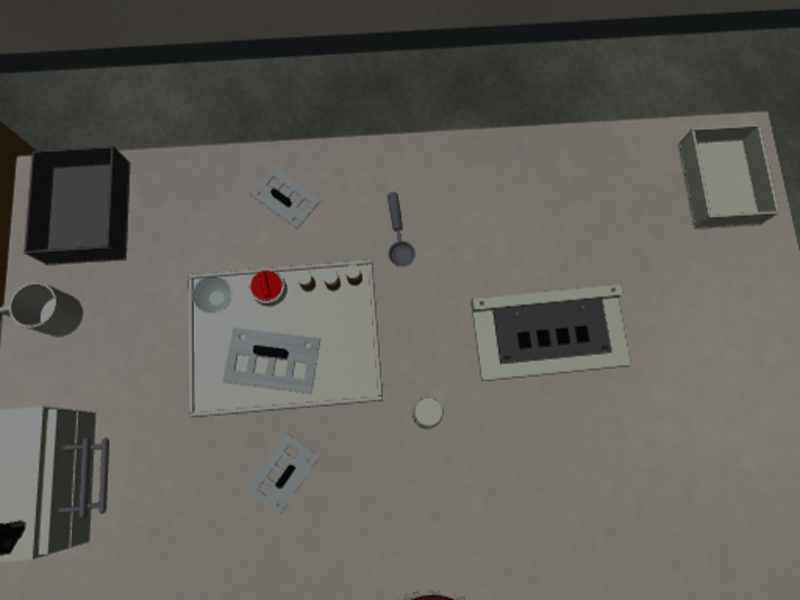

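View pics/scene0.png

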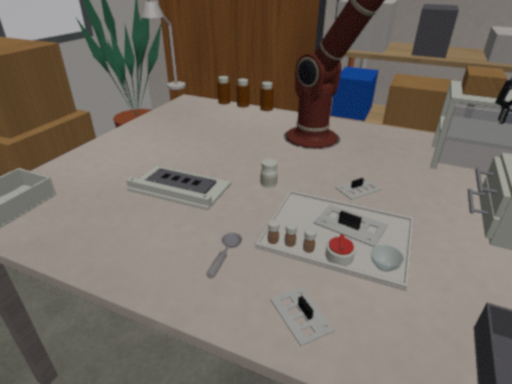

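The top view (800x600) shows three masks. The one in the tray, at (272,360), is clearly the largest. The two on the table, at (287,197) and (285,472), are small look-alikes. The base is at (552,333) with its fence on the far side, so base +x points roughly along world +x. I'll confirm with an enlarged crop and take rough measurements.

```bash
cat > h.py <<'E'
import cv2,numpy as np
from workcell import arm
def ray(c,uv,z):
    "pixel -> world point on plane z"
    K,T=np.array(c["K"]),np.array(c["T"])
    d=T[:3,:3]@np.linalg.solve(K,[uv[0],uv[1],1.]); o=T[:3,3]
    return o+d*(z-o[2])/d[2]
def proj(c,P):
    T=np.array(c["T"]); p=T[:3,:3].T@(np.array(P)-T[:3,3]); p=np.array(c["K"])@p; return p[:2]/p[2]
def R(yaw):
    "tool down, jaw axis at yaw"
    c,s=np.cos(yaw),np.sin(yaw); return np.array([[c,s,0],[s,-c,0],[0,0,-1.]])
E
python3 - <<'E'
from h import *
a=cv2.imread("pics/top0.png"); c=arm.calibration("top")
m=cv2.resize(a[160:275,115:250],(400,341),interpolation=cv2.INTER_CUBIC);b=cv2.resize(a[175:250,295:410],(400,261),interpolation=cv2.INTER_CUBIC)
o=np.zeros((341,800,3),np.uint8);o[:,:400]=m;o[:261,400:]=b;o=np.clip(o*1.4,0,255).astype(np.uint8)
cv2.imwrite("pics/crop1.png",o)
hsv=cv2.cvtColor(a,cv2.COLOR_BGR2HSV)
for n,(u,v) in dict(mask=(150,237),mask2=(200,243),tray=(230,240),slab=(310,228),pill=(330,205),fence=(340,189),table=(260,200),handle=(173,225)).items(): print(n,a[v,u],hsv[v,u])
dark=(hsv[...,2]<45).astype(np.uint8); dark[:, :120]=0;dark[:,420:]=0;dark[:100]=0
k,l,s,ce=cv2.connectedComponentsWithStats(dark)
for i in range(1,k):
    if s[i,4]>15: print(s[i],ce[i].round(1),ray(c,ce[i],45).round())
E
```

```text
mask [100 102  98] [ 75  10 102]
mask2 [100 101  98] [ 80   8 101]
tray [128 138 137] [ 33  18 138]
slab [128 139 136] [ 38  20 139]
pill [52 50 50] [120  10  52]
fence [126 139 136] [ 37  24 139]
table [105 111 117] [ 15  26 117]
handle [11 11  9] [90 46 11]
[173 121  14  11  64] [179.5 126. ] [807. 219.  45.]
[249 155  10  10  19] [252.2 158.6] [694.  15.  45.]
[223 176   8   6  26] [226.6 179.2] [638.  91.  45.]
[193 179   9   7  27] [197.5 182.8] [633. 173.  45.]
[209 179   8   6  23] [213.3 182.5] [631. 128.  45.]
[355 209  10  12  97] [359.9 214.7] [ 513. -270.   45.]
[368 208  10  12  98] [372.2 213.7] [ 514. -304.   45.]
[343 211  10  12  98] [347.5 216.1] [ 512. -235.   45.]
[331 212  10  12  99] [335.2 217.4] [ 510. -201.   45.]
[162 221  22   9 124] [172.6 224.8] [519. 244.  45.]
[177 298  12  14  71] [182.1 304.6] [308. 223.  45.]
[268 381  21   3  23] [278.4 381.7] [107. -13.  45.]
```

View pics/crop1.png

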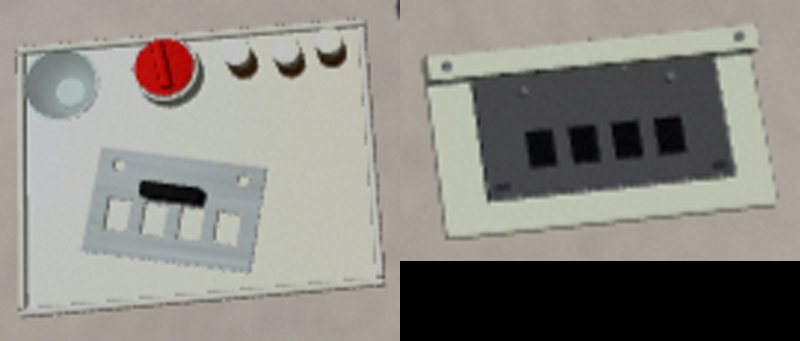

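The crop confirms it: the tray holds the 100x160 mask, with four openings, two round holes on its far edge at (119,165) and (243,182), and its handle at (172,193). The base has pins visible at (523,92) and (670,77), and the fence is on the far side. Next I'll go above the mask and look with the wrist camera.

Run:
```python
from h import *
c=arm.calibration("top")
L=lambda u,v:(115+u/2.963,160+v/2.963); B=lambda u,v:(295+(u-400)/3.478,175+v/3.478)
def rep(n,p,q,z):
    P,Q=ray(c,p,z),ray(c,q,z);d=P-Q
    print(n,P.round(1),Q.round(1),"len",np.linalg.norm(d).round(1),"yaw",np.arctan2(-d[0],d[1]).round(4)); return P,Q
h=rep("holes",L(119,165),L(243,182),11)
p=rep("pins",B(523,92),B(670,77),30)
f=rep("fence",B(430,83),B(758,50),34)
s=rep("slabnear",B(447,238),B(776,206),12)
yaw=np.arctan2(-(h[0]-h[1])[0],(h[0]-h[1])[1])
m=(h[0]+h[1])/2; hd=m[:2]-23*np.array([np.cos(yaw),np.sin(yaw)]); print("handle xy",hd)
print("handle by black",ray(c,(172.6,224.8),35))
arm.move_pose([hd[0],hd[1],200],R(yaw)); st=arm.state(); print(st["t"],st["q"].round(2),st["tcp_pos"])
w=arm.calibration("wrist"); im=arm.get_image("wrist")
np.savez("w1.npz",K=w["K"],T=w["T"]); cv2.imwrite("pics/w1.png",im[:,:,::-1])
print(np.round(w["K"],1).tolist(),np.round(w["T"],3).tolist())
```

```text
holes [554.3 299.9  11. ] [530.  182.2  11. ] len 120.1 yaw -0.2034
pins [ 558.6 -195.8   30. ] [ 563.1 -316.1   30. ] len 120.3 yaw 0.0372
fence [ 570.1 -121.    34. ] [ 579.8 -389.1   34. ] len 268.3 yaw 0.0361
slabnear [ 447.3 -125.7   12. ] [ 455.3 -392.8   12. ] len 267.2 yaw 0.0298
handle xy [519.62088409 245.69946387]
handle by black [520.97663129 246.05721963  35.        ]
1.6 [-0.7   0.51  0.33  1.65 -0.19  1.01 -0.5 ] [518.68042933 248.2704737  199.76421496]
[[319.4, 0.0, 257.4], [0.0, 319.4, 199.4], [0.0, 0.0, 1.0]] [[0.98, -0.186, -0.065, 534.823], [-0.197, -0.928, -0.317, 330.151], [-0.001, 0.323, -0.946, 375.493], [0.0, 0.0, 0.0, 1.0]]
```

View pics/w1.png

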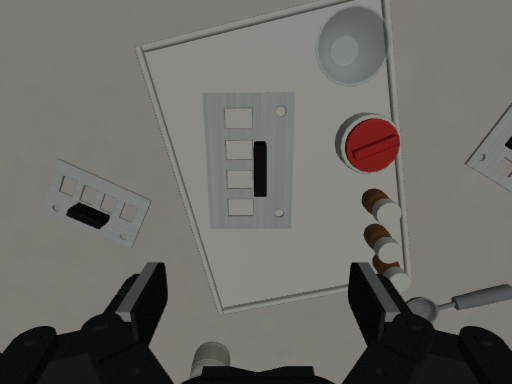

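The wrist view shows the mask at about (250,160), its holes at (280,111) and (279,213), and the handle at (260,168). The top and wrist views should agree, so I'll cross-check, centre, and grasp.

Run:
```python
from h import *
w=dict(np.load("w1.npz"))
P,Q=ray(w,(280.5,111),11),ray(w,(279.3,212.7),11);d=Q-P
a=cv2.imread("pics/w1.png",0); m=(a[120:210,235:285]<40).astype(np.uint8); pts=np.argwhere(m)[:,::-1]+[235,120]
print(P,Q,np.linalg.norm(d), cv2.minAreaRect(pts.astype(np.float32)))
if d[1]<0:d=-d
yw=np.arctan2(-d[0],d[1]); yaw=(yw-.2034)/2
mid=(P+Q)/2; hd=mid[:2]-23*np.array([np.cos(yaw),np.sin(yaw)]); print("yaw",yw,"handle",hd)
hd=(hd+[520.3,245.9])/2; print(hd)
# handle top ~ 5+5+34=44; grasp point z ~30 -> TCP ~ 14
arm.move_pose([*hd,75],R(yaw)); print(arm.state()["tcp_pos"])
print(arm.servo_line([*hd,19],R(yaw),feed=60,threshold=6), arm.state()["tcp_pos"],arm.state()["wrist_force"])
arm.move_gripper(0,force=60); st=arm.state(); print(st["grip_width"],st["wrist_force"],st["tcp_pos"],st["t"])
im=arm.get_image("wrist"); cv2.imwrite("pics/w2.png",im[:,:,::-1])
np.save("yawm.npy",[yaw,*hd])
```

```text
[555.1186289 304.0188883  11.       ] [532.74313585 186.00862231  11.        ] 120.11280351334078 ((259.5, 168.5), (55.0, 11.0), 90.0)
yaw -0.18738196227991433 handle [521.36853016 249.4792074 ]
[520.83426508 247.6896037 ]
[521.46326178 248.68143828  75.50439461]
False [521.22641447 247.74110724  19.32949552] [ 0.62799399 -0.15774066 -0.55265245]
-0.019685740669855956 [ 0.29758634 -0.20530258  0.15135947] [520.79745443 247.67496501  18.97745617] 4.0667
```

View pics/w2.png

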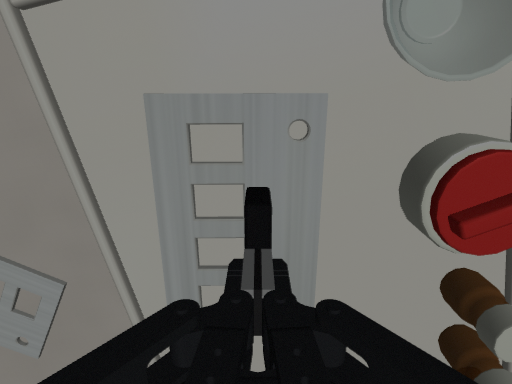

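```bash
python3 - <<'E'
from h import *
arm.hold(0.3); st=arm.state(); print(st["grip_width"],st["tcp_pos"],st["wrist_force"],st["t"])
w=arm.calibration("wrist"); yaw,hx,hy=np.load("yawm.npy")
ey=np.array([-np.sin(yaw),np.cos(yaw),0])
t=st["tcp_pos"]; print("tcp px",proj(w,t),"grasp",proj(w,t+[0,0,19]))
for s in(-28,0,28):
  for z in(10,44): print(s,z,proj(w,np.array([hx,hy,z])+s*ey))
for uv in ((257,188),(257,250),(298,129)): print(uv,ray(w,uv,44 if uv[0]<290 else 10))
E
python3 - <<'E'
import cv2; a=cv2.imread("pics/w2.png")[170:384,180:340]; cv2.imwrite("pics/w2c.png",cv2.convertScaleAbs(cv2.resize(a,None,fx=2.8,fy=2.8,interpolation=2),alpha=2.5,beta=20))
E
```

```text
0.05738763264656636 [520.8600469  247.69562984  18.99674702] [ 0.27562377 -0.18599161  0.31639889] 4.4167
tcp px [258.31642179 235.99357293] grasp [258.41159237 250.98194416]
-28 10 [258.17763851 268.64869728]
-28 44 [258.31971475 300.83404473]
0 10 [258.23906209 229.84362802]
0 44 [258.40039767 256.39622982]
28 10 [258.30628047 187.37761922]
28 44 [258.49021726 206.9261962 ]
(257, 188) [527.46263462 285.04763144  44.        ]
(257, 250) [520.84124913 251.55888407  44.        ]
(298, 129) [555.06198119 304.7573919   10.        ]
```

View pics/w2c.png

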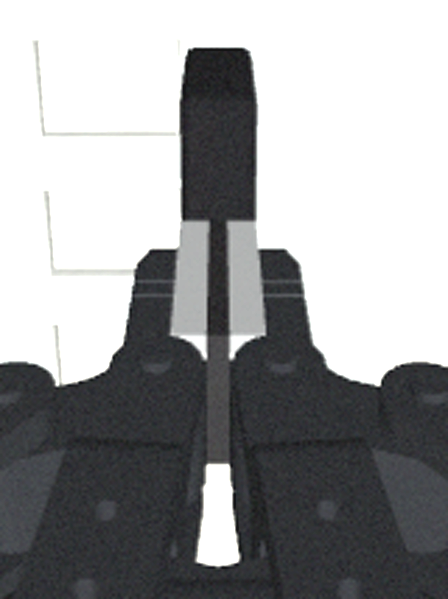

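The hole position hasn't changed, but the grip reads 0 mm with no force, and the handle shows only through the gap between the pads. It looks as if the fingertips closed above the handle. I'll reopen and feel downward for the plate with a guarded descent.

Run:
```python
from h import *
yaw,hx,hy=np.load("yawm.npy")
st=arm.state(); print(st["tool_rot"].round(3).tolist())
arm.move_gripper(40); st=arm.state(); print(st["grip_width"],st["wrist_force"].round(2),st["t"])
print(arm.servo_line([hx,hy,-8],R(yaw),feed=20,threshold=3)); arm.hold(.1); st=arm.state(); print(st["tcp_pos"],st["wrist_force"].round(2),st["t"])
arm.servo_line(st["tcp_pos"]+[0,0,3],R(yaw),feed=30)
arm.move_gripper(0,force=60); st=arm.state(); print(st["grip_width"],st["tcp_pos"],st["wrist_force"].round(2),st["t"])
```

```text
[[0.981, -0.194, 0.0], [-0.194, -0.981, 0.0], [0.0, -0.0, -1.0]]
39.80765872050487 [ 0.65 -0.17  0.41] 4.8833
False
[520.94323471 247.7120489   -7.87275264] [-0.38 -0.   -0.02] 6.4833
12.51714814185922 [521.12116405 247.69404597  -4.65173341] [ 0.48 -0.86  1.76] 7.0917
```

At a reported z of −4.65 it gripped the handle (12.5 mm), so the tips sit about 20 mm higher than the tool frame says. I'll feel for the plate to get the true offset, then grip deeper.

Run:
```python
from h import *
yaw,hx,hy=np.load("yawm.npy")
arm.move_gripper(25); print(arm.state()["grip_width"])
print(arm.servo_line([hx,hy,-30],R(yaw),feed=20,threshold=3)); arm.hold(.1); st=arm.state(); print(st["tcp_pos"],st["wrist_force"].round(2),st["t"])
arm.servo_line(st["tcp_pos"]+[0,0,6],R(yaw),feed=30)
arm.move_gripper(0,force=70); arm.hold(.2); st=arm.state(); print(st["grip_width"],st["tcp_pos"],st["wrist_force"].round(2),st["t"])
```

```text
25.10052888208182
True
[520.80432524 247.6615991  -20.06699717] [ 0.11 -0.05  4.73] 8.2583
12.664080057903085 [520.71672062 247.54715901 -14.08780012] [ 0.45 -0.48  1.22] 9.075
```

Run:
```python
from h import *
yaw,hx,hy=np.load("yawm.npy"); t=arm.state()["tcp_pos"]
arm.servo_line([t[0],t[1],130],R(yaw),feed=100); st=arm.state(); print(st["grip_width"],st["wrist_force"].round(2),st["t"])
by=0.036; ex=np.array([np.cos(by),np.sin(by)]); ey=np.array([-ex[1],ex[0]])
home=np.array([560.85,-255.95])-23*ex; g=home-8*ex-12*ey
arm.move_pose([*g,130],R(by)); arm.hold(.3); st=arm.state(); print(st["tcp_pos"],st["grip_width"],st["wrist_force"].round(2),st["t"])
w=arm.calibration("wrist"); im=arm.get_image("wrist"); np.savez("w3.npz",K=w["K"],T=w["T"]); tp=arm.get_image("top")
cv2.imwrite("pics/w3.png",np.hstack([im[:,:,::-1][:, 60:460],cv2.resize(tp[150:270,280:420],(400,384),interpolation=2)[:,:,::-1]]))
```

```text
13.209645310288984 [-0.69  0.32 -1.88] 10.6667
[ 530.6240278  -268.43605938  130.00939402] 12.696951298178636 [-0.19  0.65 -2.37] 12.8417
```

View pics/w3.png

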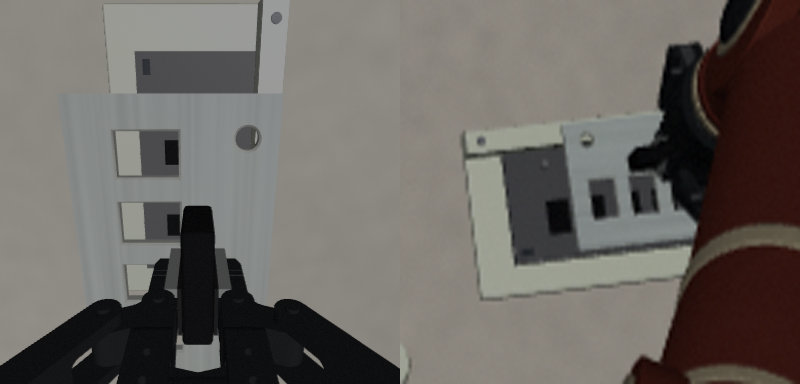

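The mask is held level and firmly: 2.2 N of weight, hole visible at (308,138). Now I'll do a guarded descent onto the pin tips, go gently to the fence, then probe along it.

```bash
cat > go.py <<'E'
from h import *
by=0.036; ex=np.array([np.cos(by),np.sin(by)]); ey=np.array([-ex[1],ex[0]])
home=np.array([560.85,-255.95])-23*ex
def loc():
    st=arm.state(); d=st["tcp_pos"][:2]-home
    return round(d@ex,2),round(d@ey,2),round(st["tcp_pos"][2],2),st["wrist_force"].round(2),round(st["grip_width"],2),round(st["t"],2)
def to(x,y,z,feed=40,th=None): return arm.servo_line([*(home+x*ex+y*ey),z],R(by),feed=feed,threshold=th)
E
python3 - <<'E'
from go import *
w=dict(np.load("w3.npz"))
for z in (149,154,159):
    p=ray(w,(308,138),z)[:2]-23*ex-60*ey-[530.62,-268.44]; print(z,"handle rel tcp x,y",(p@ex).round(1),(p@ey).round(1))
to(-8,-12,28,feed=120); arm.hold(.2); print(loc())
print(to(-8,-12,0,feed=15,th=2.5)); arm.hold(.1); print(loc())
E
```

```text
149 handle rel tcp x,y 1.0 1.7
154 handle rel tcp x,y 0.2 2.4
159 handle rel tcp x,y -0.6 3.1
(np.float64(-7.49), np.float64(-12.28), np.float64(28.83), array([ 0.1 ,  0.24, -2.52]), 12.88, 14.14)
True
(np.float64(-8.05), np.float64(-12.02), np.float64(8.69), array([-0.53,  0.36,  6.92]), 13.01, 15.46)
```

Run:
```python
from go import *
to(-8,-12,10.2,20); arm.hold(.1); print(loc())
print(to(8,-12,10.2,feed=10,th=2.5)); arm.hold(.1); print(loc())
x=arm.state()["tcp_pos"][:2]-home; x=x@ex
to(x-0.7,-12,10.2,20); arm.hold(.2); print(loc())
```

```text
(np.float64(-8.6), np.float64(-11.55), np.float64(9.54), array([ 0.05, -0.02, -1.84]), 12.5, 15.87)
True
(np.float64(1.37), np.float64(-11.28), np.float64(8.95), array([0.44, 0.32, 0.16]), 12.79, 17.02)
(np.float64(0.47), np.float64(-11.86), np.float64(9.97), array([-0.24, -0.28, -1.79]), 13.26, 17.48)
```

Run:
```python
from go import *
to(-1,-12,11.4,20); arm.hold(.1); print(loc())
print(to(8,-12,11.4,feed=8,th=2.5))
for i in range(3): arm.hold(.05); print(loc())
```

```text
(np.float64(-1.01), np.float64(-12.01), np.float64(11.44), array([-0.22, -0.03, -2.93]), 13.1, 17.82)
True
(np.float64(1.09), np.float64(-11.09), np.float64(10.01), array([ 0.06,  0.52, -1.79]), 13.16, 18.51)
(np.float64(0.81), np.float64(-10.94), np.float64(9.73), array([ 0.26,  0.51, -2.94]), 13.16, 18.56)
(np.float64(0.66), np.float64(-10.88), np.float64(9.58), array([ 0.06,  0.3 , -2.7 ]), 12.7, 18.61)
```

```bash
cat > probe.py <<'E'
from go import *
import sys
x,y,y1,dy=map(float,sys.argv[1:])
while y<=y1:
    to(x,y,11,30); hit=to(x,y,0.5,feed=14,th=2.5); s=arm.state(); d=s["tcp_pos"]
    print(round(y,1),hit,"z",d[2].round(2),"F",s["wrist_force"].round(1),"t",round(s["t"],1))
    if d[2]<5.5 or not hit: print("DROP",loc()); break
    if s["t"]>42: break
    y+=dy
else: to(x,y-dy,11,30)
E
python3 probe.py 1.0 -8 7 1.4
```

```text
-8.0 True z 8.75 F [-0.8  0.1  5.3] t 19.2
-6.6 True z 8.71 F [ 0.2 -0.4  3.7] t 19.9
-5.2 True z 8.65 F [-1.  -0.7  4.5] t 20.5
-3.8 True z 8.41 F [ 0.1 -0.6  2.9] t 21.1
-2.4 True z 7.01 F [ 1.3  1.2 -1.6] t 21.8
-1.0 True z 0.91 F [-0.1  0.4  5. ] t 22.7
DROP (np.float64(0.84), np.float64(-0.83), np.float64(0.91), array([-0.1 ,  0.38,  4.96]), 12.71, 22.74)
```

At y = −1.0 the mask dropped 7.8 mm below pin-tip height, to z 0.91, which is the expected home depth. I'll release, retreat and check.

Run:
```python
from go import *
arm.hold(.2); print(loc())
arm.move_gripper(34); arm.hold(.2); print(loc())
t=arm.state()["tcp_pos"]; arm.servo_line([t[0],t[1],90],feed=80); arm.hold(.2); print(loc())
to(-10,-70,190,120); arm.hold(.2); print(loc())
w=arm.calibration("wrist"); im=arm.get_image("wrist"); np.savez("w4.npz",K=w["K"],T=w["T"])
arm.move_pose([450,100,250],R(by)); sc=arm.get_image("scene"); tp=arm.get_image("top"); print(arm.state()["t"])
cv2.imwrite("pics/top4.png",tp[:,:,::-1]);cv2.imwrite("pics/wr4.png",im[:,:,::-1])
cv2.imwrite("pics/w4.png",np.hstack([im[:,:,::-1][:, 60:460],cv2.resize(tp[155:265,290:415],(400,384),interpolation=2)[:,:,::-1]]))
```

```text
(np.float64(0.81), np.float64(-0.84), np.float64(0.89), array([-0.52,  0.54,  6.1 ]), 12.96, 22.94)
(np.float64(-0.49), np.float64(0.03), np.float64(-0.53), array([0.05, 0.11, 0.77]), 33.95, 23.48)
(np.float64(-0.78), np.float64(0.14), np.float64(89.49), array([ 0.34, -1.12,  0.62]), 34.22, 24.96)
(np.float64(-10.03), np.float64(-69.29), np.float64(189.38), array([ 0.4 , -0.36, -0.06]), 34.13, 26.32)
28.0833
```

View pics/w4.png

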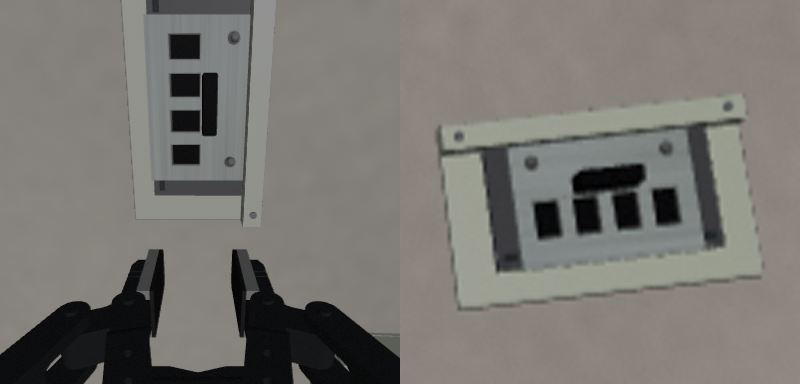

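Both views show the mask on the pill tray against the fence, with a pin centred in each hole (wrist view at (234,38) and (230,161)). The openings line up with the tray pockets and the gripper is clear. Handing in.

Run:
```python
from workcell import arm
arm.hold(.3); s=arm.state(); print(s["t"],s["wrist_force"]); arm.finish_job()
```

```text
28.3833 [-0.41444695 -0.4024906  -0.25248677]
the job is handed in; nothing more can be done
```

The mask is on the loading base with both pins up through its round holes, released, and the job is handed in at 28.4 s. No verdict was reported.

**What I did:** I lifted the largest mask, the one in the tray, by its handle and carried it to the base. There I felt for the pin tips and touched the fence. Then I worked along the fence in small lift–shift–lower probes, 1.4 mm apart, rather than one continuous slide. On the sixth probe it dropped 7.8 mm, which is the full pin height.

**Last checks:**
- **Fit:** the wrist and top pictures show a pin in each hole, the mask against the fence, and the gripper clear. I did not measure its tilt or position separately.
- **Force:** the highest sampled wrist reading was about 9 N above the hanging weight, on the first touch of the pins. It was 7–8 N at the final seating. Both are well under the 30 N limit.
- **Bystanders:** I did not measure them afterwards. The carry was planned to pass well above them, and nothing suggested a touch.

**What failed or disagreed:**
- **First grip:** it closed on air because the fingertips sit 20–30 mm higher than the reported tool position. I found the plate by touch and gripped again.
- **Fence touch:** the contact was clear only as a stop at about the same place twice, with little sideways force after it. The reported tool position also wandered by 1–2 mm after stops.

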